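# File a lens carton in the gap of a spring-pusher stock tray

### The job

One lens carton stands loose on the bench. File it upright in the empty lane of the grey stock tray, between its close neighbours: push the sprung pusher back with it, get it down behind the front lip and press it gently home, so that it stands flat on the lane floor, against the lip and level with the rest of the row. Leave the neighbouring cartons as they stand.

Things in the scene. Friction and masses are not known exactly. Their poses are not given: they have to be found in the camera images.
- carton: the carton to file, a white lens carton, upright box 84 mm long (its x) x 33 mm wide (its y) x 76 mm tall (its z), about 80 g; origin: centre of its underside. It stands alone on the bench to the left of the tray. It may be filed either end first.
- lane: the empty lane, one of the three inner lanes. Origin: on the lane floor, 10 mm above the bench, at the centre of the front place, where the underside centre of the filed carton belongs. x runs along the lane from the front (robot's side) to the rear, z up. The neighbours' tops are 76 mm above the floor; the gap between them is 35 to 37 mm wide, not always centred on the lane.
- tray: grey plastic stock tray, 226 x 186 mm, fixed; five lanes side by side at 34.5 mm pitch along y, no dividers, side walls 40 mm above the lane floors. Origin: on the bench, under the centre of the middle lane's front place. Front cartons stand 1 to 2 mm apart, so fingers beside a carton do not fit down between them. Behind them stand pushers and a few more cartons, also 76 mm tall.
- lip (a point): middle of the top inner edge of the clear fixed front lip of the empty lane: 26 mm above the lane floor, 42 mm in front of the lane's origin. The lip is 4 mm thick and runs on across all five lanes.
- pusher (a joint): sprung pusher of the empty lane: grey paddle 26 mm wide, 3 to 45 mm above the lane floor, sliding along the lane's x. In m: 0 = fully forward, face 12 mm behind the lip; grows to the rear, at most 0.105; 0.072 with a carton filed. It pushes forward with 3 N at 0, 6 N at 0.072: a carton let go half down behind the lip is pinched there and stays up until pressed down (5 to 15 N).
- carton_l: neighbour in the outermost lane on the +y side: a white lens carton, upright box 84 mm long (its x) x 33 mm wide (its y) x 76 mm tall (its z), about 80 g; origin: centre of its underside. It stands in the front place of its lane, held against the lip by its own sprung pusher; its x runs along the lane.
- carton_a: neighbour in one of the three inner lanes: a white lens carton, upright box 84 mm long (its x) x 33 mm wide (its y) x 76 mm tall (its z), about 80 g; origin: centre of its underside. It stands in the front place of its lane, held against the lip by its own sprung pusher; its x runs along the lane.
- carton_b: neighbour in another of the three inner lanes: a white lens carton, upright box 84 mm long (its x) x 33 mm wide (its y) x 76 mm tall (its z), about 80 g; origin: centre of its underside. It stands in the front place of its lane, held against the lip by its own sprung pusher; its x runs along the lane.
- carton_r: neighbour in the outermost lane on the -y side: a white lens carton, upright box 84 mm long (its x) x 33 mm wide (its y) x 76 mm tall (its z), about 80 g; origin: centre of its underside. It stands in the front place of its lane, held against the lip by its own sprung pusher; its x runs along the lane.
Things that resemble listed ones, but are neither listed nor needed, are in the scene too. What is shaped like the carton_l but turquoise or yellow is not meant. Leave any purple look-alike of the carton_r alone.

How it is judged:
At the end, for the whole second after the job is handed in: Carton released, at rest in the empty lane: within 4 mm along, 5 mm across, 2 mm in height, 0.05 rad of upright, 0.06 rad of the lane; pusher against it (0.066 to 0.079). The four neighbouring front cartons within 5 mm of their start, upright within 0.05 rad (x of carton in the frame of lane between -0.004 and 0.004 m and y of carton in the frame of lane between -0.005 and 0.005 m and z of carton in the frame of lane between -0.002 and 0.002 m and angle between each of carton, carton_l, carton_a, carton_b, carton_r's own z axis and vertical below 0.05 rad and angle between the x axis of carton and the x axis of lane, either way round below 0.06 rad and value of joint pusher between 0.066 and 0.079 m and linear speed of carton below 0.01 m/s and distance of each of carton_l, carton_a, carton_b, carton_r from where it was at the start of the episode below 0.005 m); the robot touches nothing.
It fails at once if a neighbouring carton shoved or lifted more than 12 mm or tipped more than 0.2 rad (distance of any of carton_l, carton_a, carton_b, carton_r from where it was at the start of the episode above 0.012 m or angle between any of carton_l, carton_a, carton_b, carton_r's own z axis and vertical above 0.2 rad).
It fails at once if the carton forced into the tray with more than 80 N (contact force between carton and lane above 80 N).
It also fails if it takes over 42 s, if anything falls off the work surface, if the arm or the gripper's body presses on something with over 40 N, if the wrist force passes 120 N, or if a joint passes its speed limit or range.

### The arm

A 7-joint arm with a two-finger parallel gripper is mounted at the origin on the work surface. World frame = base frame: x ahead of the robot, y to its left, z up, the work surface at z = 0. Lengths are in m, angles in rad, forces in N, time in s.
With the tool pointing down it reaches from about 0.4 to 0.85 m from the base axis. Payload 6.9 kg.
Tool frame: the origin (TCP) lies at the very end of the fingers, on their centre line; the grasp point (between the pads) lies 19 mm behind it (env.grip_depth is the distance from the TCP to the grasp point, in m); z points along the fingers, y is the line along which they close (so a half turn about z gives the same grasp; the last joint's range is limited). The gripper opens to 85 mm and grips with 20 to 120 N. Pads are 22 mm wide; open, the fingers measure 114 mm over their backs; the gripper's body (76 mm by 85 mm) begins 54 mm behind the grasp point. The pads swing forward as they close: fully open they stand 13 mm farther back than shut.
Start: joints at [1.28, 0.507, -0.238, 1.5, 0.126, 1.149, -0.155], TCP at [0.242, -0.576, 0.196] pointing down, gripper open.
Joint ranges: [-3.08, 3.08], [-0.24, 2.05], [-1.43, 1.35], [0, 2.5], [-1.52, 4.66], [0.17, 1.96], [-2.89, 2.89]. Speed limits (rad/s): [2.39, 2.39, 3.14, 3.14, 3.14, 3.14, 3.14].

### API

Orientations are given as a unit quaternion [x, y, z, w].
In Python, from station import env gives the robot as it stands.
- The arm moves only by the tool drive_tool, never from a script. Its argument "rows" is a list that holds one entry, the list of rows, each a list of 6 numbers: the shift along the tool's x, y, z in cm, then the turn, a rotation vector about the tool's x, y, z in degrees. A call has 1 to 8 rows; each row is the pose to reach, as a shift and turn from the pose commanded when the call began, along the tool's axes at that moment; what a row does not reach only later rows make up. A row lasts 1/8 s, in which the tool goes at most 62.5 mm and 10.7 degrees, less where a joint would pass 70% of its speed; a pose out of reach is approached as far as the arm can. A call with a gripper value outside its range is refused whole. "jaw" is the closure, from 0 (fully open) to 1 (shut), set as the call begins (left out, the last holds). The fingers move at their own pace and stop on an object; the grip force is fixed at half the most. Time passes only in rows, so rows that repeat a pose let the fingers close. It gives the time, the measured TCP pose, the force, the opening and the grip force at its end, in the units of the state.
- env.sense(): the state, without advancing time (a new reading comes with each control period).
- env.capture(name): name is "side" or "top" or "wrist"; returns a dict with "image" (384x512x3 uint8, blue, green, red), "fx", "fy", "cx", "cy" (pixels), "dist" ([k1, k2, p1, p2, k3] as OpenCV has them; the pictures are not rectified), "R" (3x3) and "t" (3): a world point X has camera coordinates R X + t; the wrist camera has in their place "hand_eye" (4x4, takes a point from camera to tool coordinates, whose origin is the TCP and whose axes are the flange's). Camera axes: x right, y down, z forward; pixel columns grow to the right and rows downward; lengths in m; the calibration is good to about 2 mm. A picture is of the moment at which its call begins: read the wrist's pose just before it. There is no depth.
- env.close_job(): hands the job in; it is judged then, once.
The state is a dict: "time_s": time; "joints": joint angles; "qvel": joint speeds; "effort": joint torques, N m; "ee_pos": TCP position; "ee_rot": TCP orientation; "contact_force": force on the tool from outside, world axes, zero at the start; "wrist_torque": the same for the moment, N m; "width": finger opening in m; "grip_force": force on a finger pad.
Only numpy, scipy, OpenCV 4.12 (cv2) and the standard library are available. Lean on these libraries where they do the work, as an engineer would, in place of code of your own. Each camera call takes 0.05 s, during which the arm holds its last target. There are 200 camera calls.

## Working session

There is one attempt and no reset: what is moved stays moved. The work goes in short steps, Python scripts to look and compute and a tool call to move; the robot and the scene stay as the last step left them, time stands still between calls to the robot, and variables do not carry over. Pictures are saved under pics/ and viewed, at most 12 in all, crops included, and the job is handed in when it is done.

Besides the shell and the picture viewer there is one more tool, called after ">>>" as a command line: name --argument value ..., lists and objects as JSON in quotes. drive_tool: Moves the arm, as the interface text tells. Its arguments: {"type":"object","properties":{"rows":{"type":"array"},"jaw":{"type":"number"}},"required":["rows"]}

```bash
ls; mkdir -p pics
python3 - <<'E'
from station import env
import cv2,pickle
s=env.sense();print(s)
d={}
for n in ("side","top"):
    c=env.capture(n);d[n]=c;cv2.imwrite(f"pics/{n}0.png",c["image"])
    print(n,c["fx"],c["cx"],c["cy"],c["dist"],c["R"],c["t"])
pickle.dump(d,open("cap0.pkl","wb"))
E
```

```text
pics
{'time_s': 0.0, 'joints': array([ 1.2795097 ,  0.50835049, -0.2374931 ,  1.50112724,  0.12571061,
        1.14889613, -0.15476435]), 'qvel': array([ 0.00049757,  0.00115379,  0.00075182,  0.0024704 ,  0.0005353 ,
       -0.00033135,  0.00054117]), 'effort': array([ 8.15348649e-04, -6.20609379e+01, -2.18658932e+00, -2.49663323e+01,
        1.27101180e-02,  1.18563103e-02,  6.33000596e-06]), 'ee_pos': array([ 0.24122555, -0.57596356,  0.19542271]), 'ee_rot': array([ 9.80381263e-01,  1.97108541e-01, -2.04035463e-04, -8.72692305e-04]), 'contact_force': array([-0.46222838, -0.50564916,  0.51417162]), 'wrist_torque': array([ 0.05323325,  0.03810946, -0.03267769]), 'grip_force': 0.0, 'width': 0.08541904755995683}
side 383.8103634956284 254.94640967261134 192.23483130266632 [-0.0985246  0.         0.         0.         0.       ] [[-0.99954766 -0.0251724  -0.01645678]
 [-0.00707549  0.72866979 -0.68482864]
 [ 0.02923034 -0.68440243 -0.72851829]] [0.59759011 0.03771291 0.88726927]
top 391.8911890660819 260.353229597566 197.61262774921875 [-0.08201307  0.          0.          0.          0.        ] [[ 0.01551667 -0.99943918 -0.02967412]
 [-0.99726483 -0.01332438 -0.07270021]
 [ 0.07226405  0.03072102 -0.9969123 ]] [0.00482713 0.60854071 1.04078042]
```

View pics/top0.png

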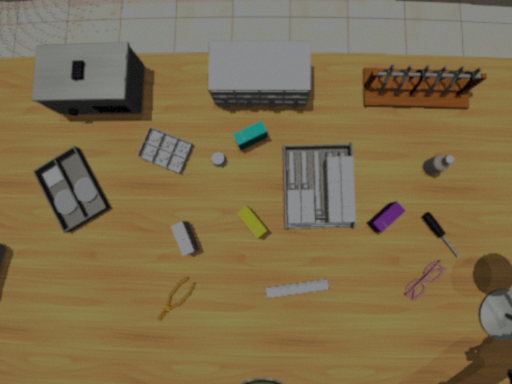

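View pics/side0.png

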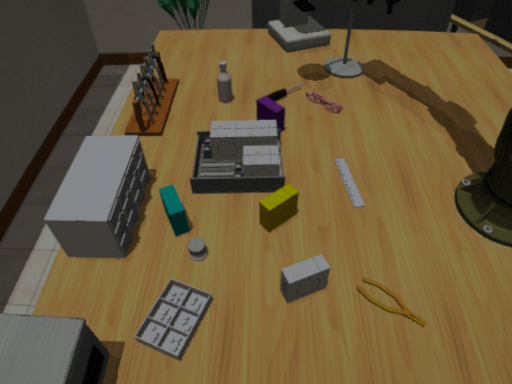

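The top view shows the white carton at about (184,238) and the tray at about (319,187). In the side view they are at (305,278) and (238,160). I'll enlarge both.

```bash
cat > h.py <<'E'
import numpy as np,cv2
def K(c): return np.array([[c["fx"],0,c["cx"]],[0,c["fy"],c["cy"]],[0,0,1.]])
def ray(c,px):
    u=cv2.undistortPoints(np.array(px,float).reshape(-1,1,2),K(c),np.array(c["dist"],float)).reshape(-1,2)
    d=np.c_[u,np.ones(len(u))]; R=np.array(c["R"]);t=np.array(c["t"])
    return -R.T@t, d@R
def plane(c,px,z):
    o,d=ray(c,px); return o+d*((z-o[2])/d[:,2])[:,None]
def proj(c,X):
    return cv2.projectPoints(np.array(X,float).reshape(-1,3),cv2.Rodrigues(np.array(c["R"]))[0],np.array(c["t"],float),K(c),np.array(c["dist"],float))[0].reshape(-1,2)
E
python3 - <<'E'
import pickle,cv2,numpy as np
from h import *
d=pickle.load(open("cap0.pkl","rb"))
T=d["top"]["image"];S=d["side"]["image"]
a=cv2.resize(T[135:240,270:370],(400,420),interpolation=cv2.INTER_CUBIC)
b=cv2.resize(S[115:200,185:290],(400,324),interpolation=cv2.INTER_CUBIC)
e=cv2.resize(T[210:265,160:210],(200,220),interpolation=cv2.INTER_CUBIC)
im=np.zeros((600,800,3),np.uint8);im[:420,:400]=a;im[:324,400:]=b;im[330:550,400:600]=e
im=np.clip(im*1.6,0,255).astype(np.uint8)
cv2.imwrite("pics/crop0.png",im)
# carton top: bright mask
for n,roi in (("top",(160,210,50,55)),("side",(270,240,70,70))):
    x,y,w,h=roi; p=d[n]["image"][y:y+h,x:x+w]
    hsv=cv2.cvtColor(p,cv2.COLOR_BGR2HSV)
    m=((hsv[...,1]<60)&(hsv[...,2]>(115))).astype(np.uint8)
    cs=max(cv2.findContours(m,0,2)[0],key=cv2.contourArea)
    r=cv2.minAreaRect(cs);bx=cv2.boxPoints(r)+[x,y];print(n,r,bx.tolist())
    P=plane(d[n],bx,0.076);print(P.round(4).tolist(),P.mean(0), np.linalg.norm(P-np.roll(P,1,0),axis=1))
E
```

```text
top ((21.735206604003906, 28.28550148010254), (32.63569641113281, 12.238386154174805), 67.61986541748047) [[169.86390590667725, 225.52662658691406], [181.18047332763672, 220.86686325073242], [193.60650634765625, 251.04437637329102], [182.2899398803711, 255.70413970947266]]
[[0.5288, 0.2454, 0.076], [0.5414, 0.216, 0.076], [0.4644, 0.1816, 0.076], [0.4518, 0.2107, 0.076]] [0.49662796 0.21345556 0.076     ] [0.08446719 0.03196792 0.08436523 0.03176569]
side ((35.27397918701172, 27.897260665893555), (15.917596817016602, 45.06084442138672), 69.44395446777344) [[281.38356590270996, 268.356164932251], [323.5753517150879, 252.53424644470215], [329.16439056396484, 267.43835639953613], [286.97260665893555, 283.2602767944336]]
[[0.5427, 0.2162, 0.076], [0.4622, 0.1807, 0.076], [0.455, 0.2135, 0.076], [0.5334, 0.2471, 0.076]] [0.49832225 0.21436714 0.076     ] [0.03219502 0.08803096 0.03363576 0.08531109]
```

View pics/crop0.png

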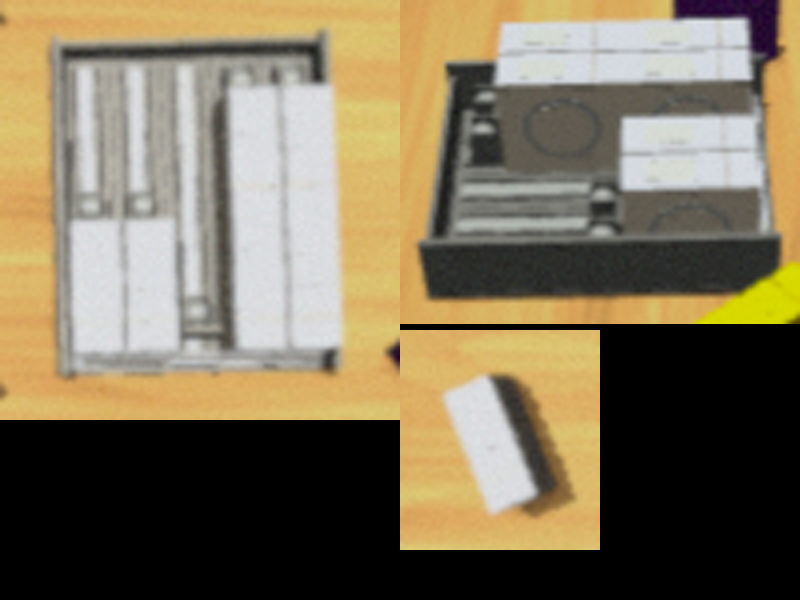

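The middle lane is empty: two front cartons stand on its left, and two lanes with two cartons each on its right. Next I measure the white blocks at the 86 mm height.

Run:
```python
import pickle,cv2,numpy as np
from h import *
d=pickle.load(open("cap0.pkl","rb"))
def rects(n,roi,th,k):
    x,y,w,h=roi; p=d[n]["image"][y:y+h,x:x+w]; p=cv2.resize(p,None,fx=4,fy=4,interpolation=cv2.INTER_CUBIC)
    hsv=cv2.cvtColor(p,cv2.COLOR_BGR2HSV)
    m=((hsv[...,1]<60)&(hsv[...,2]>th)).astype(np.uint8)
    m=cv2.morphologyEx(m,cv2.MORPH_CLOSE,np.ones((7,7)));m=cv2.morphologyEx(m,cv2.MORPH_OPEN,np.ones((27,27)))
    for c in sorted(cv2.findContours(m,0,2)[0],key=cv2.contourArea)[-k:]:
        bx=(cv2.boxPoints(cv2.minAreaRect(c))+.5)/4-.5+[x,y]
        P=plane(d[n],bx,0.086)
        print(n,bx.round(1).tolist(),(P[:,:2]*1e3).round(1).tolist(),P.mean(0).round(4),(np.linalg.norm(P-np.roll(P,1,0),axis=1)*1e3).round(1))
for th in(120,):
    rects("top",(280,140,80,90),th,2); rects("side",(195,112,95,55),th,2)
for n in d: print(n,(-np.array(d[n]["R"]).T@d[n]["t"]).round(3))
# row profile, top image across gap
T=cv2.cvtColor(d["top"]["image"],cv2.COLOR_BGR2GRAY)
print(T[195:220,308:334].mean(0).round(0).tolist())
```

```text
top [[287.5, 189.9], [313.3, 189.5], [313.8, 222.1], [288.0, 222.5]] [[624.4, -57.3], [626.3, -122.9], [543.3, -124.7], [541.4, -59.4]] [ 0.5839 -0.0911  0.086 ] [83.1 65.6 83.  65.2]
top [[326.9, 156.7], [353.2, 155.8], [355.3, 221.1], [329.0, 222.0]] [[711.4, -157.4], [714.5, -225.0], [547.3, -229.9], [544.3, -163.2]] [ 0.6294 -0.1939  0.086 ] [167.2  67.6 167.3  66.8]
side [[243.1, 145.6], [278.1, 145.6], [278.1, 163.9], [243.1, 163.9]] [[628.0, -119.2], [543.6, -119.7], [544.7, -54.8], [624.9, -54.1]] [ 0.5853 -0.0869  0.086 ] [65.1 84.4 64.9 80.2]
side [[210.1, 120.6], [275.4, 119.3], [275.8, 135.2], [210.4, 136.5]] [[719.1, -220.3], [548.7, -226.1], [548.8, -160.0], [711.2, -154.3]] [ 0.632  -0.1902  0.086 ] [ 66.4 170.5  66.1 162.5]
side [0.572 0.595 0.682]
top [ 0.532 -0.019  1.082]
[138.0, 138.0, 138.0, 138.0, 137.0, 127.0, 102.0, 89.0, 107.0, 118.0, 119.0, 114.0, 98.0, 86.0, 90.0, 86.0, 70.0, 54.0, 50.0, 64.0, 95.0, 127.0, 136.0, 137.0, 138.0, 138.0]
```

```bash
cat >> h.py <<'E'
from scipy.spatial.transform import Rotation as Ro
def state():
    from station import env
    s=env.sense();R=Ro.from_quat(s["ee_rot"]).as_matrix()
    yaw=np.degrees(np.arctan2(R[1,0],R[0,0]))
    return s,np.array(s["ee_pos"]),R,yaw
def rows(*tg):
    "targets (x,y,z,yaw deg) with tool pointing down -> tool-frame row, cm & deg, plus duration estimates"
    s,p,R,yaw=state();print("t",round(s["time_s"],2),"p",(p*1e3).round(1),"yaw",round(yaw,2),"w",round(s["width"]*1e3,1),"F",np.round(s["contact_force"],1))
    for x,y,z,w in tg:
        a=np.radians(w);G=np.array([[np.cos(a),np.sin(a),0],[np.sin(a),-np.cos(a),0],[0,0,-1]])
        v=R.T@(np.array([x,y,z])-p)
        print((v*100).round(2).tolist(),np.degrees(Ro.from_matrix(R.T@G).as_rotvec()).round(2).tolist(),"rows>",np.linalg.norm(v)/.0625)
E
python3 -c "
from h import *
rows((.44,-.2,.22,24),(.4975,.214,.22,24))"
```

```text
t 0.1 p [ 241.3 -576.   195.5] yaw 22.73 w 85.1 F [ 0.7  0.5 -0.2]
[32.86, -27.0, -2.41] [-0.09, 0.0, -1.27] rows> 6.815776522561727
[54.16, -62.96, -2.35] [-0.09, 0.0, -1.27] rows> 13.29392646442641
```

>>> drive_tool --rows '[[[4.5, -3.7, -2.4, 0, 0, 0], [9, -7.4, -2.4, 0, 0, -1.3], [13.5, -11.1, -2.4, 0, 0, -1.3], [18, -14.8, -2.4, 0, 0, -1.3], [22.5, -18.5, -2.4, 0, 0, -1.3], [27, -22.2, -2.4, 0, 0, -1.3], [31, -26, -2.4, 0, 0, -1.3], [33, -30, -2.4, 0, 0, -1.3]]]'

```text
time_s: 1.1
ee_pos: [0.431, -0.1697, 0.2201]
ee_rot: [0.978, 0.209, 0.0, -0.0]
contact_force: [0.3, -0.6, 0.3]
width: 0.0853
grip_force: 0.0
```

```bash
python3 -c "
from h import *
rows((.4975,.214,.18,24))"
```

```text
t 1.1 p [ 431.  -169.7  220.1] yaw 24.16 w 85.3 F [ 0.3 -0.6  0.3]
[21.76, -32.29, 4.04] [-0.03, -0.04, 0.16] rows> 6.263258841008715
```

>>> drive_tool --rows '[[[3.1, -4.6, 0, 0, 0, 0], [6.2, -9.2, 0, 0, 0, 0], [9.3, -13.8, 0, 0, 0, 0], [12.4, -18.4, 0, 0, 0, 0], [15.5, -23, 0, 0, 0, 0], [18.6, -27.6, 1, 0, 0, 0], [21.7, -32.2, 3, 0, 0, 0], [21.75, -32.3, 4, 0, 0, 0]]]'

```text
time_s: 2.1
ee_pos: [0.4957, 0.2165, 0.179]
ee_rot: [0.977, 0.212, -0.001, -0.001]
contact_force: [-0.4, -1.1, -0.2]
width: 0.0856
grip_force: 0.0
```

```bash
cat >> h.py <<'E'
def wcap(name):
    from station import env
    s,p,R,yaw=state();c=env.capture("wrist");H=np.array(c["hand_eye"])
    Rw=R@H[:3,:3];tw=R@H[:3,3]+p
    c["R"]=Rw.T;c["t"]=-Rw.T@tw
    cv2.imwrite(f"pics/{name}.png",c["image"]);return c
E
python3 - <<'E'
from h import *
import pickle
rows((.4975,.214,.14,24))
c=wcap("w1");pickle.dump(c,open("w1.pkl","wb"))
print(c["hand_eye"],proj(c,[[.4975,.214,.076]]))
E
```

```text
t 2.1 p [495.7 216.5 179. ] yaw 24.45 w 85.6 F [-0.4 -1.1 -0.2]
[0.06, 0.31, 3.9] [-0.18, 0.04, 0.45] rows> 0.625929723195022
[[-7.80854577e-04 -9.62854799e-01 -2.70018565e-01  6.81597472e-02]
 [ 9.99999278e-01 -9.98348109e-04  6.68140186e-04  3.55399664e-04]
 [-9.12894509e-04 -2.70017849e-01  9.62854884e-01 -1.76409696e-01]
 [ 0.00000000e+00  0.00000000e+00  0.00000000e+00  1.00000000e+00]] [[255.50796528 183.85807349]]
```

View pics/w1.png

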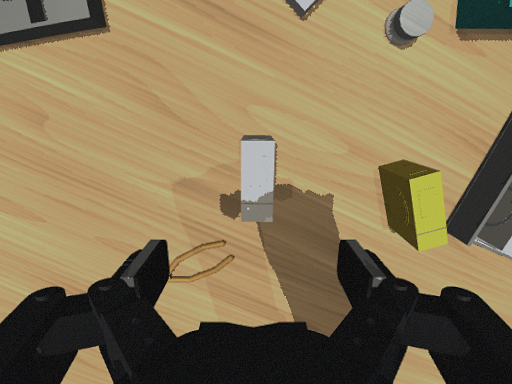

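The wrist view shows the carton top from columns 241 to 274 and rows 140 to 221, nearly centred and aligned. The shadowed end makes a mask unreliable there, so I use these edges directly.

Run:
```python
from h import *
import pickle
c=pickle.load(open("w1.pkl","rb"));g=cv2.cvtColor(c["image"],cv2.COLOR_BGR2GRAY).astype(int)
print(np.median(g[215:224,250:268],1), np.median(g[132:146,250:268],1))
for r in (150,165,180,195): print(r,g[r-3:r+4,236:280].mean(0).round().astype(int).tolist())
P=plane(c,[[241,140],[274,140],[274,221],[241,221]],.076);print(P.round(4).tolist(),P.mean(0))
```

```text
[121.5 122.5 122.  121.5 122.5 123.  129.5 101.5  96. ] [158.5 160.  157.5  93.5  75.   69.   76.5 102.  122.  193.  188.  186.
 186.  187. ]
150 [155, 155, 152, 145, 151, 181, 188, 186, 186, 186, 187, 186, 186, 187, 186, 186, 186, 187, 186, 187, 187, 186, 186, 187, 187, 186, 186, 187, 187, 187, 187, 186, 186, 186, 186, 186, 187, 191, 152, 100, 115, 154, 158, 156]
165 [152, 151, 151, 150, 155, 182, 188, 187, 187, 186, 187, 186, 186, 186, 186, 186, 186, 186, 186, 187, 187, 187, 187, 186, 186, 186, 186, 186, 186, 186, 187, 187, 186, 187, 187, 187, 188, 193, 125, 89, 134, 158, 159, 159]
180 [149, 149, 150, 148, 155, 183, 188, 186, 187, 186, 187, 187, 187, 186, 187, 186, 186, 186, 186, 186, 187, 186, 186, 187, 187, 186, 187, 187, 186, 187, 183, 185, 187, 187, 186, 187, 190, 159, 98, 107, 148, 154, 153, 155]
195 [84, 84, 83, 82, 101, 176, 190, 188, 186, 187, 187, 186, 186, 186, 187, 187, 187, 186, 186, 186, 186, 187, 179, 169, 166, 159, 158, 158, 144, 131, 138, 126, 128, 124, 121, 122, 123, 99, 84, 84, 84, 84, 85, 84]
[[0.5313, 0.2449, 0.076], [0.5445, 0.2158, 0.076], [0.4692, 0.1799, 0.076], [0.455, 0.2112, 0.076]] [0.50002087 0.21294911 0.076     ]
```

```bash
python3 -c "
from h import *
rows((.4995,.213,.1,24.4),(.4995,.213,.055,24.4))"
```

```text
t 2.15 p [495.5 213.2 177.8] yaw 24.29 w 85.5 F [ 0.2 -0.7 -1.8]
[0.38, 0.19, 7.78] [-0.07, 0.19, -0.11] rows> 1.24697543935587
[0.4, 0.2, 12.28] [-0.07, 0.19, -0.11] rows> 1.9663680848992628
```

Run:
```python
from h import *
c=wcap("w2");g=cv2.cvtColor(c["image"],cv2.COLOR_BGR2GRAY).astype(int)
c=wcap("w3");g=cv2.cvtColor(c["image"],cv2.COLOR_BGR2GRAY).astype(int)
for r in (155,185): print(r,g[r-3:r+4,236:285].mean(0).round().astype(int).tolist())
print(np.median(g[210:229,250:268],1), np.median(g[132:150,250:268],1))
P=plane(c,[[241,140],[274,140],[274,221],[241,221]],.076);print(P.round(4).tolist(),P.mean(0))
rows((.4995,.213,.1,24.4),(.4995,.213,.055,24.4))
```

```text
155 [186, 187, 186, 186, 187, 187, 186, 186, 186, 186, 186, 187, 186, 186, 186, 187, 186, 187, 187, 186, 186, 187, 186, 186, 186, 187, 186, 186, 186, 186, 187, 188, 181, 117, 89, 92, 134, 155, 155, 155, 155, 155, 155, 155, 154, 154, 154, 154, 154]
185 [184, 188, 187, 186, 187, 186, 187, 184, 187, 179, 185, 187, 186, 188, 186, 187, 184, 186, 186, 187, 186, 187, 187, 187, 180, 181, 186, 186, 187, 187, 188, 192, 135, 85, 79, 86, 107, 102, 99, 91, 90, 98, 101, 93, 90, 85, 90, 90, 100]
[122.  123.  122.  122.  122.  122.  123.  122.  123.  122.5  93.   96.
  96.   97.   97.5  99.   99.   99.5 100.5] [157.  94.  74.  71.  75. 110. 144. 191. 187. 186. 186. 186. 186. 186.
 187. 186. 187. 187.]
[[0.5316, 0.239, 0.076], [0.5446, 0.2099, 0.076], [0.4692, 0.1744, 0.076], [0.4551, 0.2058, 0.076]] [0.50014032 0.20724528 0.076     ]
t 2.25 p [496.5 210.2 179.5] yaw 24.02 w 85.7 F [ 1.1  0.6 -0.1]
[0.4, -0.14, 7.95] [0.03, 0.13, -0.38] rows> 1.2740923030944775
[0.41, -0.14, 12.45] [0.03, 0.13, -0.38] rows> 1.993495156602277
```

>>> drive_tool --rows '[[[0.4, -0.1, 2, 0, 0, 0], [0.4, -0.1, 4, 0, 0, 0], [0.4, -0.1, 5, 0, 0, 0], [0.4, -0.1, 5, 0, 0, 0], [0.4, -0.1, 5, 0, 0, 0]]]'

```text
time_s: 2.88
ee_pos: [0.5008, 0.2137, 0.1312]
ee_rot: [0.978, 0.208, 0.001, -0.0]
contact_force: [-0.4, -0.7, 0.2]
width: 0.0857
grip_force: 0.0
```

```bash
python3 -c "
from h import *
rows((.4995,.213,.1,24.4),(.4995,.213,.055,24.4))"
```

```text
t 2.88 p [500.8 213.7 131.2] yaw 23.99 w 85.7 F [-0.4 -0.7  0.2]
[-0.16, 0.01, 3.12] [0.01, -0.07, -0.41] rows> 0.49953680045800075
[-0.16, 0.01, 7.62] [0.01, -0.07, -0.41] rows> 1.2191864308143499
```

>>> drive_tool --rows '[[[-0.1, 0, 2.5, 0, 0, -0.4], [-0.1, 0, 5, 0, 0, -0.4], [-0.1, 0, 7, 0, 0, -0.4], [-0.1, 0, 7.5, 0, 0, -0.4], [-0.1, 0, 7.5, 0, 0, -0.4], [-0.1, 0, 7.5, 0, 0, -0.4]]]'

```text
time_s: 3.62
ee_pos: [0.5, 0.2138, 0.0563]
ee_rot: [0.977, 0.212, 0.001, -0.0]
contact_force: [-0.3, 0.3, 0.2]
width: 0.0851
grip_force: 0.0
```

>>> drive_tool --rows '[[[0, 0, 0, 0, 0, 0], [0, 0, 0, 0, 0, 0], [0, 0, 0, 0, 0, 0], [0, 0, 0, 0, 0, 0], [0, 0, 0, 0, 0, 0], [0, 0, 0, 0, 0, 0]]]' --jaw 1

```text
time_s: 4.38
ee_pos: [0.4994, 0.2135, 0.0553]
ee_rot: [0.977, 0.212, -0.0, -0.0]
contact_force: [0.8, -0.1, -0.3]
width: -0.0
grip_force: 0.0
```

Run:
```python
from h import *
from station import env
c=wcap("w4");s=env.capture("side")
cv2.imwrite("pics/m4.png",np.hstack([cv2.resize(c["image"],(400,300)),cv2.resize(s["image"][200:350,230:430],(400,300))]))
```

```text
(no output)
```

View pics/m4.png

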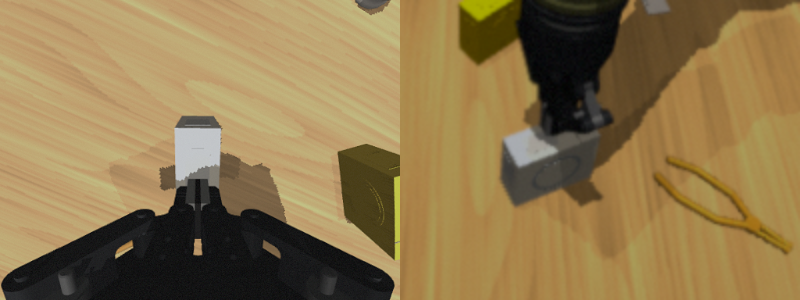

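The wrist half shows the shut fingers at (199,185), at the near end of the carton. The carton top spans columns 175–221 and rows 128–187, so the grasp missed. I'll measure where the carton stands now.

Run:
```python
from h import *
import pickle
from station import env
rows()
c=wcap("w5");g=c["image"]
im=np.hstack([cv2.resize(g[130:300,190:330],(490,595))[:595],np.zeros((595,300,3),np.uint8)])
t=env.capture("top");im[:220,490:690]=cv2.resize(t["image"][210:265,160:210],(200,220),interpolation=2)
s=env.capture("side");im[230:430,490:790]=cv2.resize(s["image"][235:305,260:365],(300,200),interpolation=2)
cv2.imwrite("pics/m5.png",np.clip(im*1.4,0,255).astype(np.uint8))
X=[[.4995,.213,.055],[.4995,.213,.076]]
for k,v in (("w",c),("t",t),("s",s)): print(k,proj(v,X).round(1).tolist())
pickle.dump((c,t,s),open("c5.pkl","wb"))
```

```text
t 4.47 p [499.4 213.5  55.3] yaw 24.43 w 0.4 F [ 0.5 -1.2  0.3]
w [[252.8, 221.5], [252.9, 234.4]]
t [[183.7, 236.9], [181.9, 237.1]]
s [[304.0, 273.1], [304.9, 267.0]]
```

View pics/m5.png

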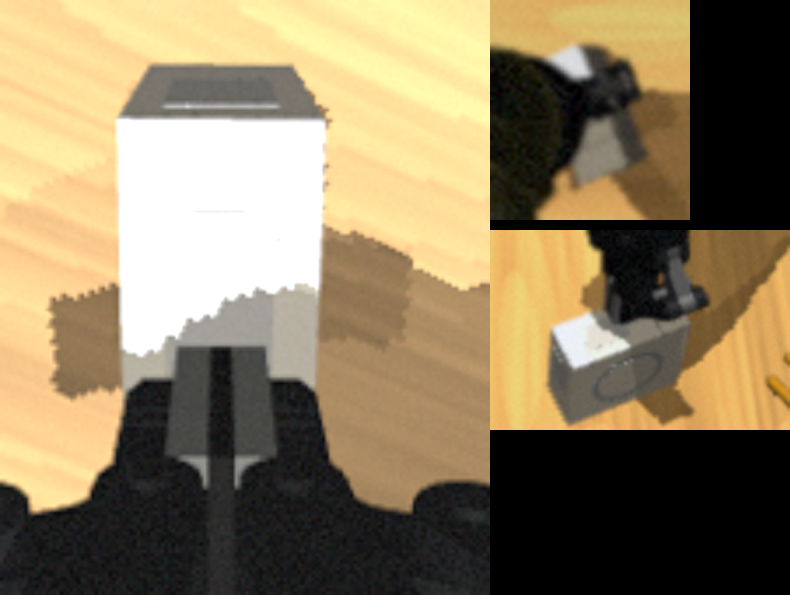

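Run:
```python
from h import *
import pickle
c,t,s=pickle.load(open("c5.pkl","rb"))
_,p,R,_=state()
for dx in (0,.008,.011):
  for dz in (0,-.01,-.02,-.03,-.04):
    X=p+R@np.array([dx,0,dz]); print(dx,dz,X[2].round(3),proj(c,[X]).round(1)[0],proj(s,[X]).round(1)[0])
print(proj(c,[p+R@np.array([.011,y,-.02]) for y in(-.0075,.0075)]))
P=plane(c,[[190+118/3.5,130+118/3.5],[190+325/3.5,130+118/3.5]],.076);print(P, np.linalg.norm(P[0]-P[1]))
```

```text
0 0 0.055 [252.1 221.5] [304.1 273.2]
0 -0.01 0.065 [252.1 227.3] [304.5 270.4]
0 -0.02 0.075 [252.  233.8] [305.  267.5]
0 -0.03 0.085 [252. 241.] [305.4 264.5]
0 -0.04 0.095 [252.  249.1] [305.9 261.5]
0.008 0 0.055 [252.1 210. ] [300.3 274.7]
0.008 -0.01 0.065 [252.  215.3] [300.7 271.9]
0.008 -0.02 0.075 [252.  221.1] [301.1 269. ]
0.008 -0.03 0.085 [252.  227.7] [301.5 266. ]
0.008 -0.04 0.095 [252. 235.] [301.9 263. ]
0.011 0 0.055 [252.1 205.7] [298.9 275.3]
0.011 -0.01 0.065 [252.  210.7] [299.2 272.5]
0.011 -0.02 0.075 [252.  216.3] [299.6 269.6]
0.011 -0.03 0.085 [252.  222.6] [300.  266.6]
0.011 -0.04 0.095 [251.9 229.7] [300.4 263.6]
[[239.0998232  216.28007972]
 [264.91327792 216.25445419]]
[[0.531135   0.2449582  0.076     ]
 [0.54455979 0.21533746 0.076     ]] 0.032520965592350556
```

The shut fingertips look to be above the carton top, so the real tips sit behind the reported TCP. I'll feel for the top gently with the shut fingers to calibrate this.

>>> drive_tool --rows '[[[0, 0, 0.3, 0, 0, 0], [0, 0, 0.3, 0, 0, 0], [0, 0, 0.3, 0, 0, 0]]]'

```text
time_s: 5.0
ee_pos: [0.4993, 0.2135, 0.0522]
ee_rot: [0.977, 0.212, -0.0, -0.0]
contact_force: [0.2, -0.3, 0.7]
width: 0.0001
grip_force: 0.0
```

>>> drive_tool --rows '[[[0, 0, 0.3, 0, 0, 0], [0, 0, 0.3, 0, 0, 0], [0, 0, 0.3, 0, 0, 0]]]'

```text
time_s: 5.38
ee_pos: [0.4994, 0.2135, 0.0493]
ee_rot: [0.977, 0.212, -0.0, 0.0]
contact_force: [-1.0, -0.5, 0.2]
width: -0.0002
grip_force: 0.0
```

>>> drive_tool --rows '[[[0, 0, 0.4, 0, 0, 0], [0, 0, 0.4, 0, 0, 0], [0, 0, 0.4, 0, 0, 0]]]'

```text
time_s: 5.75
ee_pos: [0.4993, 0.2135, 0.0453]
ee_rot: [0.977, 0.212, -0.0, -0.0]
contact_force: [-0.6, -0.0, -0.6]
width: 0.0002
grip_force: 0.0
```

Run:
```python
from h import *
import pickle
from station import env
rows()
c=wcap("w6");s=env.capture("side")
im=np.zeros((595,800,3),np.uint8);im[:,:490]=cv2.resize(c["image"][130:300,190:330],(490,595))
im[230:430,490:790]=cv2.resize(s["image"][235:305,260:365],(300,200),interpolation=2)
cv2.imwrite("pics/m6.png",np.clip(im*1.4,0,255).astype(np.uint8))
```

```text
t 5.75 p [499.3 213.5  45.3] yaw 24.43 w 0.2 F [-0.6 -0.  -0.6]
```

View pics/m6.png

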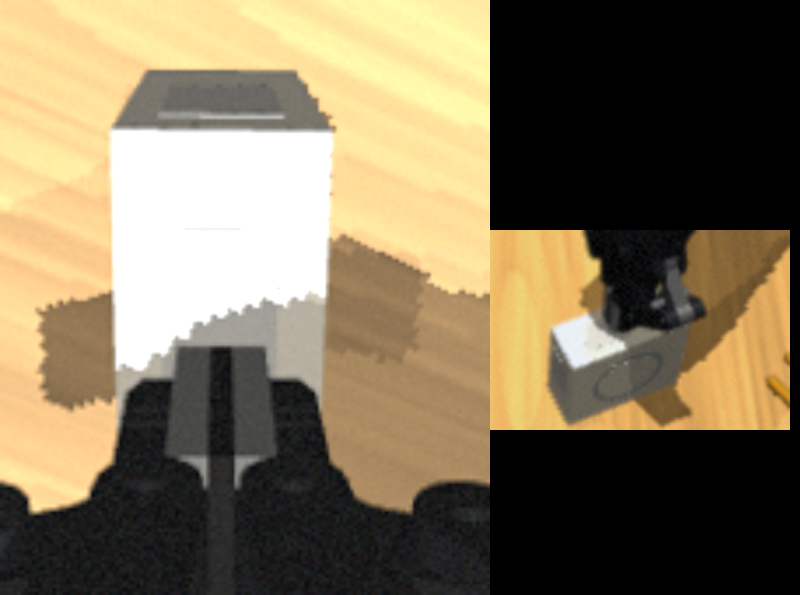

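The tips keep their place in the image and are still just above the carton top, about 30 mm behind the reported TCP. I keep feeling downward.

>>> drive_tool --rows '[[[0, 0, 0.3, 0, 0, 0], [0, 0, 0.3, 0, 0, 0]]]'

```text
time_s: 6.1
ee_pos: [0.4992, 0.2134, 0.042]
ee_rot: [0.977, 0.212, -0.0, 0.0]
contact_force: [-0.2, -0.4, 0.2]
width: -0.0001
grip_force: 0.0
```

>>> drive_tool --rows '[[[0, 0, 0.2, 0, 0, 0], [0, 0, 0.2, 0, 0, 0]]]'

```text
time_s: 6.35
ee_pos: [0.4995, 0.2136, 0.0411]
ee_rot: [0.977, 0.212, 0.0, 0.0]
contact_force: [-2.2, -1.4, 9.2]
width: 0.0002
grip_force: 4.6
```

>>> drive_tool --rows '[[[0, 0, 0.2, 0, 0, 0], [0, 0, 0.2, 0, 0, 0]]]'

```text
time_s: 6.6
ee_pos: [0.4996, 0.2136, 0.041]
ee_rot: [0.977, 0.212, 0.001, 0.001]
contact_force: [-8.0, -4.7, 29.3]
width: -0.0
grip_force: 14.7
```

Contact came at a TCP reading of 41.3 mm, so the shut tips are really about 34.5 mm behind the reported TCP. I lift, open and go down to suit.

>>> drive_tool --rows '[[[0, 0, -1, 0, 0, 0], [0, 0, -1, 0, 0, 0], [0, 0, -1, 0, 0, 0], [0, 0, -1, 0, 0, 0], [0, 0, -1, 0, 0, 0]]]' --jaw 0

```text
time_s: 7.22
ee_pos: [0.4992, 0.2134, 0.0479]
ee_rot: [0.977, 0.212, -0.0, -0.0]
contact_force: [0.6, -0.0, -0.4]
width: 0.0852
grip_force: 0.0
```

>>> drive_tool --rows '[[[0, 0, 1, 0, 0, 0], [0, 0, 2, 0, 0, 0], [0, 0, 2.7, 0, 0, 0], [0, 0, 2.7, 0, 0, 0], [0, 0, 2.7, 0, 0, 0]]]'

```text
time_s: 7.85
ee_pos: [0.4994, 0.2137, 0.0214]
ee_rot: [0.977, 0.212, 0.0, -0.0]
contact_force: [1.1, -0.3, 0.3]
width: 0.0852
grip_force: 0.0
```

>>> drive_tool --rows '[[[0, 0, 0, 0, 0, 0], [0, 0, 0, 0, 0, 0], [0, 0, 0, 0, 0, 0], [0, 0, 0, 0, 0, 0], [0, 0, 0, 0, 0, 0], [0, 0, 0, 0, 0, 0]]]' --jaw 1

```text
time_s: 8.6
ee_pos: [0.4996, 0.2137, 0.0217]
ee_rot: [0.977, 0.212, 0.0, -0.0]
contact_force: [-0.2, 0.2, 5.9]
width: 0.0315
grip_force: 60.4
```

>>> drive_tool --rows '[[[0, 0, -2, 0, 0, 0], [0, 0, -5, 0, 0, 0], [0, 0, -8, 0, 0, 0], [0, 0, -11, 0, 0, 0], [0, 0, -13, 0, 0, 0], [0, 0, -13, 0, 0, 0]]]'

```text
time_s: 9.35
ee_pos: [0.5001, 0.2137, 0.1522]
ee_rot: [0.977, 0.211, 0.001, -0.0]
contact_force: [-0.2, 0.0, -1.6]
width: 0.0315
grip_force: 59.7
```

```bash
python3 -c "
from h import *
rows((.480,-.145,.15,1.7))"
```

```text
t 9.35 p [500.1 213.7 152.2] yaw 24.41 w 31.5 F [-0.2  0.  -1.6]
[-16.66, 31.84, 0.19] [-0.02, -0.14, 22.71] rows> 5.749001217565055
```

>>> drive_tool --rows '[[[-2.5, 4.8, 0, 0, 0, 4], [-5, 9.6, 0, 0, 0, 8], [-7.5, 14.4, 0, 0, 0, 12], [-10, 19.2, 0, 0, 0, 16], [-12.5, 24, 0, 0, 0, 20], [-15, 28.8, 0, 0, 0, 22.7], [-16.7, 31.8, 0, 0, 0, 22.7], [-16.7, 31.8, 0, 0, 0, 22.7]]]'

```text
time_s: 10.35
ee_pos: [0.4773, -0.1485, 0.1497]
ee_rot: [1.0, 0.012, -0.001, 0.0]
contact_force: [0.4, 1.3, -1.1]
width: 0.0315
grip_force: 59.8
```

>>> drive_tool --rows '[[[0, 0, 2, 0, 0, 0], [0, 0, 4, 0, 0, 0], [0, 0, 5, 0, 0, 0], [0, 0, 5, 0, 0, 0], [0, 0, 5, 0, 0, 0]]]'

```text
time_s: 10.98
ee_pos: [0.4793, -0.1448, 0.1017]
ee_rot: [1.0, 0.015, 0.0, 0.0]
contact_force: [-0.1, 0.6, -1.5]
width: 0.0315
grip_force: 59.8
```

Run:
```python
from h import *
import pickle
from station import env
rows((.480,-.145,.1,1.7))
t=env.capture("top");s=env.capture("side");c=wcap("w7");rows()
pickle.dump((c,t,s),open("c7.pkl","wb"))
im=np.zeros((600,800,3),np.uint8)
im[:300,:400]=cv2.resize(c["image"],(400,300));
im[:440,400:]=cv2.resize(t["image"][150:260,270:370],(400,440),interpolation=2)
im[300:600,:400]=cv2.resize(s["image"][110:215,180:320],(400,300),interpolation=2)
cv2.imwrite("pics/m7.png",np.clip(im*1.4,0,255).astype(np.uint8))
```

```text
t 10.97 p [ 479.3 -144.8  101.7] yaw 1.76 w 31.5 F [-0.1  0.6 -1.5]
[0.07, 0.02, 0.17] [0.0, -0.03, 0.06] rows> 0.02936702675566675
t 11.12 p [ 479.3 -145.1  101.9] yaw 1.73 w 31.5 F [-0.4 -0.5 -0.4]
```

View pics/m7.png

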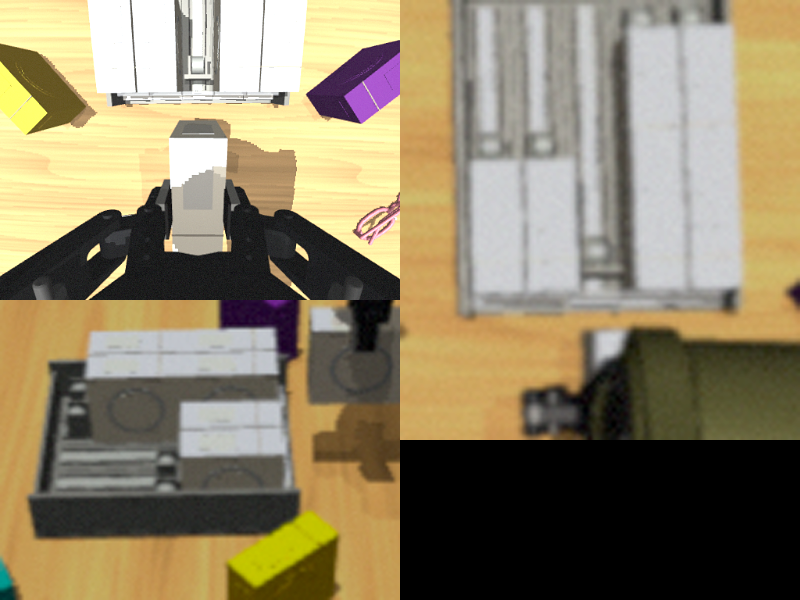

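The wrist view (upper left) shows the gap between columns 226 and 273 in full-size pixels, with the pusher inside it. The held carton is upright, at about columns 217–290. I measure the edges exactly.

Run:
```python
from h import *
import pickle
c,t,s=pickle.load(open("c7.pkl","rb"));g=cv2.cvtColor(c["image"],cv2.COLOR_BGR2GRAY).astype(int)
for r in (20,60,100): print(r,220,g[r-2:r+3,220:284].mean(0).round().astype(int).tolist())
for col in (150,205,290,350): print(col,100,g[100:134,col-4:col+5].mean(1).round().astype(int).tolist())
for r in (185,225,270): print(r,'L',210,g[r-2:r+3,210:230].mean(0).round().astype(int).tolist(),'R',280,g[r-2:r+3,280:300].mean(0).round().astype(int).tolist())
print(g[145:185,245:265].mean(1).round().astype(int).tolist())
```

```text
20 220 [209, 209, 208, 172, 58, 67, 68, 70, 63, 68, 67, 68, 79, 92, 99, 106, 104, 134, 154, 154, 156, 116, 92, 153, 171, 167, 182, 203, 209, 209, 208, 208, 208, 209, 208, 208, 209, 210, 192, 169, 167, 171, 148, 61, 87, 171, 168, 167, 167, 167, 148, 150, 144, 88, 97, 80, 81, 76, 79, 90, 80, 82, 144, 215]
60 220 [209, 209, 209, 214, 175, 70, 87, 91, 68, 68, 67, 66, 70, 82, 93, 95, 95, 94, 95, 96, 96, 79, 44, 74, 89, 161, 166, 197, 210, 208, 209, 208, 208, 208, 209, 208, 210, 212, 168, 171, 176, 180, 111, 60, 172, 176, 174, 175, 157, 154, 155, 159, 104, 130, 67, 81, 82, 80, 86, 143, 105, 85, 217, 211]
100 220 [209, 208, 209, 209, 214, 164, 85, 65, 66, 69, 68, 67, 68, 72, 88, 108, 132, 134, 129, 127, 127, 123, 119, 118, 120, 119, 118, 118, 118, 118, 120, 120, 120, 120, 120, 120, 120, 119, 120, 119, 118, 119, 119, 116, 119, 118, 117, 121, 122, 130, 151, 149, 116, 95, 84, 81, 82, 81, 81, 80, 70, 176, 211, 209]
150 100 [209, 208, 208, 208, 209, 208, 209, 209, 209, 208, 208, 209, 209, 208, 208, 208, 209, 212, 177, 116, 98, 100, 89, 59, 37, 39, 39, 40, 41, 40, 39, 40, 38, 36]
205 100 [208, 20
[... 618 characters left out ...]
8] R 280 [208, 208, 209, 209, 208, 208, 208, 208, 210, 211, 192, 125, 103, 106, 107, 107, 106, 106, 107, 108]
225 L 210 [174, 174, 174, 172, 171, 171, 170, 184, 205, 209, 209, 208, 209, 208, 208, 208, 209, 209, 209, 208] R 280 [136, 135, 150, 154, 153, 153, 153, 154, 156, 115, 104, 104, 104, 104, 105, 106, 106, 104, 105, 104]
270 L 210 [50, 37, 32, 35, 30, 15, 18, 18, 15, 11, 88, 124, 132, 131, 131, 130, 130, 131, 130, 130] R 280 [132, 131, 132, 132, 135, 111, 39, 14, 13, 20, 18, 21, 33, 34, 32, 38, 56, 53, 58, 32]
[174, 173, 173, 175, 175, 171, 139, 99, 103, 88, 85, 85, 85, 81, 74, 75, 76, 76, 76, 76, 76, 76, 76, 74, 71, 108, 157, 80, 84, 84, 78, 116, 192, 212, 209, 209, 208, 209, 209, 208]
```

Run:
```python
from h import *
import pickle
c,t,s=pickle.load(open("c7.pkl","rb"))
G=plane(c,[[223.3,20],[224.4,60],[225.2,100],[282,20],[281.5,60],[280.7,100],[150,117.6],[205,116.9],[290,116.7],[350,116.6]],.086)
C=plane(c,[[216,185],[217,225],[290.4,185],[289.2,225],[253,176.2]],.0803+.076)
print((G[:,:2]*1e3).round(1).tolist());print((C[:,:2]*1e3).round(1).tolist())
A=lambda a,b:np.degrees(np.arctan2(*(b-a)[[1,0]]))
print("gap yaw",A(G[2],G[0]),A(G[5],G[3]),"front yaw",A(G[9],G[6])-90,"carton yaw",A(C[1],C[0]),A(C[3],C[2]))
m=(G[:3]+G[3:6])/2;k=(C[:2]+C[2:4])/2
print("gap mid",m[:,:2]*1e3,"width",(G[:3]-G[3:6])[:,1]*1e3,"carton mid",k[:,:2]*1e3,"w",(C[:2]-C[2:4])[:,1]*1e3)
```

```text
[[603.0, -124.1], [580.2, -124.9], [556.2, -125.6], [604.1, -159.7], [581.3, -160.6], [557.3, -161.3], [544.0, -76.3], [545.3, -112.5], [547.0, -167.9], [548.5, -207.3]]
[[517.2, -128.3], [498.3, -128.6], [518.1, -161.0], [499.3, -161.7], [521.6, -144.4]]
gap yaw 1.8805439191147204 1.9775718144179686 front yaw 1.961319270136542 carton yaw 1.085865517301377 2.0789588925000495
gap mid [[ 603.53850609 -141.8933146 ]
 [ 580.73718762 -142.75466019]
 [ 556.72783578 -143.46995433]] width [35.6054223  35.61099069 35.6849362 ] carton mid [[ 517.63811601 -144.63093081]
 [ 498.80619019 -145.15119018]] w [32.71276365 33.03931627]
```

>>> drive_tool --rows '[[[0, 0.04, 1.5, 0, 0, -0.2], [0, 0.04, 3, 0, 0, -0.2], [0, 0.04, 3.9, 0, 0, -0.2], [0, 0.04, 3.9, 0, 0, -0.2], [0, 0.04, 3.9, 0, 0, -0.2]]]'

```text
time_s: 11.75
ee_pos: [0.4791, -0.1454, 0.0623]
ee_rot: [1.0, 0.017, 0.0, -0.0]
contact_force: [-0.3, 0.5, -0.7]
width: 0.032
grip_force: 59.8
```

Run:
```python
from h import *
rows()
c=wcap("w8");g=cv2.cvtColor(c["image"],cv2.COLOR_BGR2GRAY).astype(int)
def edges(r,lo,hi,thr=180):
    v=g[r-2:r+3,lo:hi].mean(0);return v
import pickle;pickle.dump(c,open("c8.pkl","wb"))
for r in (60,): print(r,205,g[r-2:r+3,205:300].mean(0).round().astype(int).tolist())
for r in (185,220): print(r,205,g[r-2:r+3,205:225].mean(0).round().astype(int).tolist(),'R',280,g[r-2:r+3,280:300].mean(0).round().astype(int).tolist())
for col in (190,310): print(g[70:130,col-4:col+5].mean(1).round().astype(int).tolist())
print(proj(c,[[546.2e-3,-.143,.086],[580e-3,-.1248,.086],[580e-3,-.1605,.086]]))
```

```text
t 11.75 p [ 479.1 -145.4   62.3] yaw 1.94 w 32.0 F [-0.3  0.5 -0.7]
60 205 [205, 205, 206, 205, 205, 205, 206, 205, 206, 206, 207, 197, 140, 58, 66, 75, 84, 81, 65, 67, 67, 66, 65, 69, 69, 80, 93, 93, 91, 92, 93, 93, 91, 107, 102, 78, 74, 90, 91, 156, 174, 198, 207, 206, 205, 205, 206, 206, 205, 206, 205, 206, 205, 208, 183, 172, 171, 173, 159, 108, 82, 170, 172, 170, 169, 171, 151, 152, 152, 153, 150, 68, 113, 72, 81, 79, 79, 81, 82, 118, 96, 98, 77, 88, 158, 211, 207, 205, 206, 205, 205, 205, 206, 205, 205]
185 205 [174, 173, 173, 174, 174, 174, 174, 175, 175, 174, 173, 190, 203, 206, 206, 206, 206, 205, 205, 206] R 280 [205, 205, 206, 206, 206, 206, 205, 205, 205, 208, 190, 124, 104, 106, 106, 107, 108, 107, 107, 108]
220 205 [169, 171, 170, 169, 170, 170, 171, 176, 123, 91, 93, 89, 145, 198, 207, 206, 205, 206, 205, 206] R 280 [157, 155, 156, 156, 156, 155, 157, 157, 159, 117, 92, 92, 92, 93, 93, 93, 93, 92, 93, 93]
[205, 205, 206, 205, 205, 206, 204, 203, 205, 194, 201, 205, 205, 206, 205, 205, 205, 205, 205, 205, 205, 206, 205, 205, 205, 205, 205, 205, 205, 205, 205, 206, 205, 206, 205, 205, 206, 205, 206, 205, 206, 206, 206, 206, 206, 206, 208, 188, 160, 156, 154, 176, 182, 126, 120, 116, 208, 209, 210, 152]
[205, 206, 205, 205, 206, 206, 192, 193, 202, 206, 205, 206, 205, 205, 205, 206, 205, 205, 205, 206, 206, 206, 206, 205, 205, 205, 205, 206, 206, 205, 205, 205, 205, 206, 205, 205, 206, 205, 205, 205, 205, 206, 205, 205, 206, 206, 208, 176, 161, 159, 162, 179, 167, 124, 123, 122, 132, 213, 217, 65]
[[251.34254134 116.76038769]
 [216.42722738  44.85722822]
 [289.16427913  47.45677916]]
```

The carton and the gap are aligned: both are centred at column 253, and the yaws agree. I advance into the gap.

>>> drive_tool --rows '[[[1, 0, 0, 0, 0, 0], [2, 0, 0, 0, 0, 0], [3, 0, 0, 0, 0, 0], [4, 0, 0, 0, 0, 0], [5, 0, 0, 0, 0, 0], [5.5, 0, 0, 0, 0, 0], [5.5, 0, 0, 0, 0, 0]]]'

```text
time_s: 12.68
ee_pos: [0.5335, -0.1436, 0.0619]
ee_rot: [1.0, 0.017, -0.001, -0.0]
contact_force: [-3.4, -0.1, -1.2]
width: 0.0313
grip_force: 59.8
```

Run:
```python
from h import *
rows((.589,-.14215,.0623,1.94))
c=wcap("w9");g=cv2.cvtColor(c["image"],cv2.COLOR_BGR2GRAY).astype(int)
for r in (40,100,185): print(r,205,g[r-2:r+3,195:310].mean(0).round().astype(int).tolist())
```

```text
t 12.68 p [ 533.5 -143.6   61.9] yaw 1.94 w 31.3 F [-3.4 -0.1 -1.2]
[5.55, 0.04, -0.05] [-0.01, 0.07, -0.0] rows> 0.8880579866313238
40 205 [152, 152, 153, 152, 153, 153, 153, 152, 153, 154, 153, 154, 154, 154, 125, 106, 165, 166, 161, 92, 30, 38, 45, 59, 109, 168, 163, 162, 162, 161, 161, 162, 164, 142, 124, 161, 163, 161, 162, 161, 161, 161, 161, 164, 132, 71, 108, 153, 162, 160, 156, 182, 194, 193, 192, 193, 193, 193, 192, 193, 192, 193, 194, 194, 185, 149, 157, 162, 139, 72, 49, 162, 159, 157, 157, 157, 158, 140, 141, 142, 141, 73, 123, 73, 73, 67, 64, 69, 76, 76, 76, 76, 75, 72, 127, 200, 194, 193, 193, 193, 193, 194, 193, 194, 194, 193, 192, 193, 193, 193, 194, 193, 193, 193, 193]
100 205 [194, 193, 193, 193, 193, 194, 193, 194, 190, 190, 193, 194, 194, 193, 194, 194, 193, 193, 192, 193, 194, 196, 181, 120, 55, 62, 62, 65, 62, 52, 52, 52, 59, 63, 67, 68, 82, 89, 88, 87, 88, 89, 87, 88, 91, 63, 37, 79, 89, 82, 148, 179, 191, 194, 193, 193, 193, 194, 193, 194, 193, 193, 193, 194, 183, 164, 161, 162, 167, 89, 56, 155, 163, 160, 161, 160, 148, 144, 143, 146, 100, 107, 78, 75, 67, 65, 67, 67, 92, 76, 76, 74, 50, 167, 196, 193, 194, 192, 194, 193, 193, 192, 193, 194, 194, 193, 194, 187, 192, 193, 194, 193, 194, 193, 193]
185 205 [192, 193, 192, 192, 192, 193, 192, 186, 190, 193, 185, 190, 193, 193, 192, 191, 193, 193, 193, 192, 194, 192, 192, 193, 193, 194, 194, 193, 194, 193, 193, 194, 194, 193, 193, 193, 194, 193, 193, 193, 192, 193, 192, 193, 193, 193, 192, 193, 193, 193, 193, 194, 193, 192, 193, 192, 194, 193, 193, 193, 194, 193, 193, 193, 194, 193, 193, 193, 193, 194, 192, 193, 192, 193, 193, 195, 193, 194, 192, 194, 194, 193, 193, 192, 194, 193, 193, 194, 193, 193, 193, 194, 193, 193, 195, 179, 144, 185, 194, 192, 193, 192, 192, 192, 192, 191, 192, 193, 191, 192, 193, 192, 192, 191, 192]
```

>>> drive_tool --rows '[[[1, 0, 0, 0, 0, 0], [2, 0, 0, 0, 0, 0], [3, 0, 0, 0, 0, 0], [4, 0, 0, 0, 0, 0], [5, 0, 0, 0, 0, 0], [5.6, 0, 0, 0, 0, 0], [5.6, 0, 0, 0, 0, 0], [5.6, 0, 0, 0, 0, 0]]]'

```text
time_s: 13.72
ee_pos: [0.5892, -0.1416, 0.062]
ee_rot: [1.0, 0.017, -0.001, -0.0]
contact_force: [-6.3, 0.7, -0.5]
width: 0.0319
grip_force: 59.9
```

Run:
```python
from h import *
from station import env
rows((.5895,-.14215,.0623,1.94))
c=wcap("w10");s=env.capture("side");t=env.capture("top")
im=np.zeros((600,800,3),np.uint8)
im[:450,:380]=cv2.resize(c["image"][80:330,150:361],(380,450))
im[:330,390:790]=cv2.resize(s["image"][110:200,180:289],(400,330),interpolation=2)
im[340:600,390:790]=cv2.resize(t["image"][170:235,275:375],(400,260),interpolation=2)
cv2.imwrite("pics/m10.png",np.clip(im*1.4,0,255).astype(np.uint8))
```

```text
t 13.72 p [ 589.2 -141.6   62. ] yaw 1.94 w 31.9 F [-6.3  0.7 -0.5]
[0.03, 0.06, -0.03] [-0.02, 0.09, -0.0] rows> 0.011473326413431201
```

View pics/m10.png

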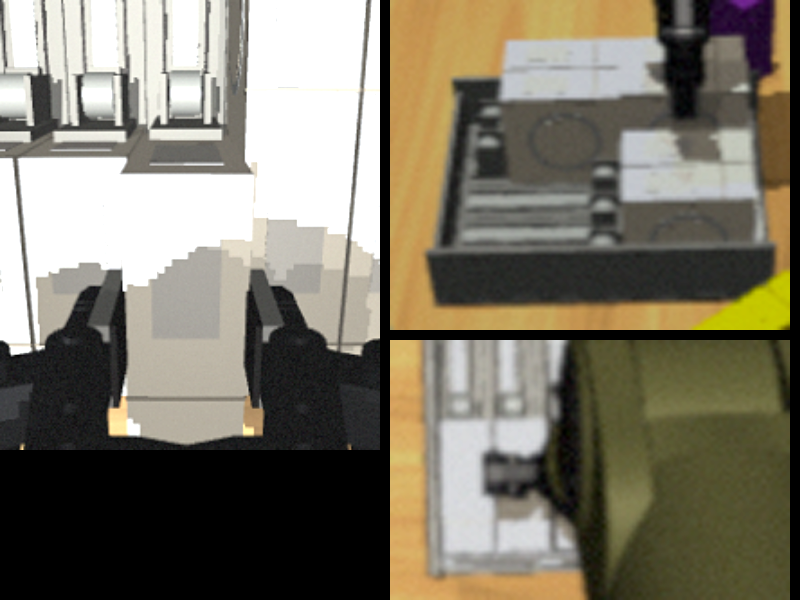

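The wrist view shows the carton in the gap between neighbours that haven't moved, with its pusher pushed back at about (190,130). I go down behind the lip.

>>> drive_tool --rows '[[[0.12, 0, 0, 0, 0, 0], [0.12, 0, 0.3, 0, 0, 0], [0.12, 0, 0.6, 0, 0, 0], [0.12, 0, 0.9, 0, 0, 0], [0.12, 0, 0.9, 0, 0, 0]]]'

```text
time_s: 14.5
ee_pos: [0.5903, -0.1419, 0.053]
ee_rot: [1.0, 0.017, -0.001, 0.0]
contact_force: [-6.0, 0.2, -0.7]
width: 0.0319
grip_force: 59.9
```

>>> drive_tool --rows '[[[0, 0, 0.15, 0, 0, 0], [0, 0, 0.15, 0, 0, 0], [0, 0, 0.15, 0, 0, 0]]]'

```text
time_s: 14.88
ee_pos: [0.5904, -0.1419, 0.0516]
ee_rot: [1.0, 0.017, -0.001, 0.0]
contact_force: [-5.8, -0.1, 0.1]
width: 0.0317
grip_force: 60.0
```

>>> drive_tool --rows '[[[0, 0, 0, 0, 0, 0], [0, 0, 0, 0, 0, 0], [0, 0, 0, 0, 0, 0], [0, 0, -1, 0, 0, 0], [0, 0, -3, 0, 0, 0], [0, 0, -5, 0, 0, 0], [0, 0, -5, 0, 0, 0]]]' --jaw 0.3

```text
time_s: 15.75
ee_pos: [0.5925, -0.1418, 0.1039]
ee_rot: [1.0, 0.017, 0.002, 0.0]
contact_force: [-0.1, 0.9, -0.9]
width: 0.0598
grip_force: 0.0
```

>>> drive_tool --rows '[[[0, 0, 0, 0, 0, 0], [0, 0, 0, 0, 0, 0], [0, 0, 0, 0, 0, 0], [0, 0, 0, 0, 0, 0], [0, 0, 0, 0, 0, 0]]]' --jaw 1

```text
time_s: 16.38
ee_pos: [0.591, -0.1416, 0.1016]
ee_rot: [1.0, 0.017, -0.0, -0.0]
contact_force: [-0.5, -0.2, -0.3]
width: -0.0002
grip_force: 0.0
```

Run:
```python
from h import *
from station import env
rows((.588,-.14215,.065,1.94))
c=wcap("w11");s=env.capture("side");t=env.capture("top")
im=np.zeros((600,800,3),np.uint8)
im[:450,:380]=cv2.resize(c["image"][80:330,150:361],(380,450))
im[:330,390:790]=cv2.resize(s["image"][110:200,180:289],(400,330),interpolation=2)
im[340:600,390:790]=cv2.resize(t["image"][170:235,275:375],(400,260),interpolation=2)
cv2.imwrite("pics/m11.png",np.clip(im*1.4,0,255).astype(np.uint8))
```

```text
t 16.38 p [ 591.  -141.6  101.6] yaw 1.94 w -0.2 F [-0.5 -0.2 -0.3]
[-0.3, 0.04, 3.66] [-0.01, 0.01, -0.0] rows> 0.5881775677467905
```

View pics/m11.png

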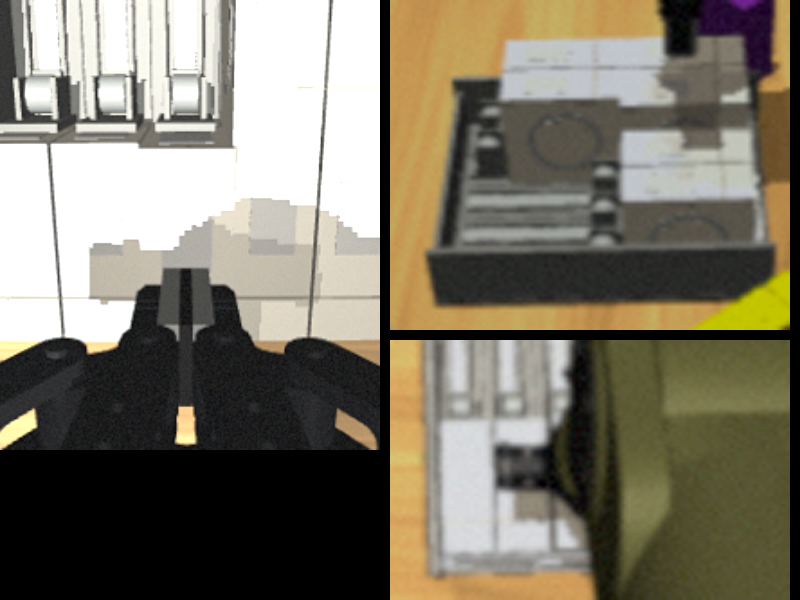

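The carton is released between its neighbours and still standing somewhat proud. The shut fingers are above it at about (185,280). I press down in steps.

>>> drive_tool --rows '[[[-0.2, 0, 1.5, 0, 0, 0], [-0.2, 0, 2.6, 0, 0, 0], [-0.2, 0, 2.6, 0, 0, 0], [-0.2, 0, 3, 0, 0, 0], [-0.2, 0, 3.3, 0, 0, 0], [-0.2, 0, 3.3, 0, 0, 0]]]'

```text
time_s: 17.27
ee_pos: [0.5891, -0.1418, 0.0688]
ee_rot: [1.0, 0.017, 0.0, 0.0]
contact_force: [-0.1, 0.3, -0.7]
width: -0.0
grip_force: 0.0
```

>>> drive_tool --rows '[[[0, 0, 0.3, 0, 0, 0], [0, 0, 0.6, 0, 0, 0], [0, 0, 0.6, 0, 0, 0]]]'

```text
time_s: 17.65
ee_pos: [0.5891, -0.1418, 0.0626]
ee_rot: [1.0, 0.017, 0.0, -0.0]
contact_force: [0.5, -0.2, 0.9]
width: -0.0001
grip_force: 0.6
```

Light contact begins. I continue in small steps towards the expected end at about 51.5 mm.

>>> drive_tool --rows '[[[0, 0, 0.2, 0, 0, 0], [0, 0, 0.4, 0, 0, 0], [0, 0, 0.4, 0, 0, 0]]]'

```text
time_s: 18.02
ee_pos: [0.5891, -0.1418, 0.0586]
ee_rot: [1.0, 0.017, -0.0, -0.0]
contact_force: [-0.1, -0.5, 2.3]
width: -0.0002
grip_force: 1.0
```

>>> drive_tool --rows '[[[0, 0, 0.2, 0, 0, 0], [0, 0, 0.4, 0, 0, 0], [0, 0, 0.4, 0, 0, 0]]]'

```text
time_s: 18.4
ee_pos: [0.589, -0.1418, 0.0545]
ee_rot: [1.0, 0.017, -0.0, -0.0]
contact_force: [0.3, -0.2, 3.2]
width: 0.0001
grip_force: 1.0
```

>>> drive_tool --rows '[[[0, 0, 0.1, 0, 0, 0], [0, 0, 0.2, 0, 0, 0], [0, 0, 0.2, 0, 0, 0]]]'

```text
time_s: 18.77
ee_pos: [0.5891, -0.1418, 0.0527]
ee_rot: [1.0, 0.017, 0.0, -0.0]
contact_force: [-0.4, -0.1, 3.0]
width: 0.0
grip_force: 1.8
```

>>> drive_tool --rows '[[[0, 0, 0.1, 0, 0, 0], [0, 0, 0.15, 0, 0, 0], [0, 0, 0.15, 0, 0, 0]]]'

```text
time_s: 19.15
ee_pos: [0.589, -0.1418, 0.0512]
ee_rot: [1.0, 0.017, 0.0, -0.0]
contact_force: [-0.1, -0.5, 4.0]
width: -0.0001
grip_force: 2.0
```

>>> drive_tool --rows '[[[0, 0, 0.1, 0, 0, 0], [0, 0, 0.1, 0, 0, 0], [0, 0, 0.1, 0, 0, 0]]]'

```text
time_s: 19.52
ee_pos: [0.589, -0.1418, 0.0511]
ee_rot: [1.0, 0.017, 0.0, 0.0]
contact_force: [-3.1, 0.4, 13.0]
width: 0.0002
grip_force: 5.7
```

>>> drive_tool --rows '[[[0, 0, 0.05, 0, 0, 0], [0, 0, 0.05, 0, 0, 0], [0, 0, -1, 0, 0, 0], [0, 0, -4, 0, 0, 0], [-3, 0, -9, 0, 0, 0], [-8, 0, -12, 0, 0, 0], [-13, 0, -14, 0, 0, 0], [-16, 0, -14, 0, 0, 0]]]'

```text
time_s: 20.52
ee_pos: [0.4275, -0.1475, 0.1916]
ee_rot: [1.0, 0.017, 0.001, 0.001]
contact_force: [0.4, 0.5, 0.3]
width: -0.0001
grip_force: 0.0
```

>>> drive_tool --rows '[[[0, 6, 0, 0, 0, 0], [0, 12, 0, 0, 0, 0], [0, 18, 0, 0, 0, 0], [0, 18, 0, 0, 0, 0], [0, 18, 0, 0, 0, 0]]]'

```text
time_s: 21.15
ee_pos: [0.435, -0.3262, 0.1898]
ee_rot: [1.0, 0.017, -0.0, -0.001]
contact_force: [0.5, -0.4, -0.3]
width: 0.0002
grip_force: 0.0
```

Run:
```python
from h import *
from station import env
import pickle
rows()
d=pickle.load(open("cap0.pkl","rb"))
s=env.capture("side");t=env.capture("top")
im=np.zeros((600,800,3),np.uint8)
im[:420,:390]=cv2.resize(t["image"][135:240,270:368],(390,420),interpolation=2)
im[:330,400:]=cv2.resize(s["image"][115:205,182:291],(400,330),interpolation=2)
cv2.imwrite("pics/m12.png",np.clip(im*1.6,0,255).astype(np.uint8))
pickle.dump((t,s),open("c12.pkl","wb"))
# row front edges of all five tops (top view), rear edge of carton, along columns
g=cv2.cvtColor(t["image"],cv2.COLOR_BGR2GRAY).astype(int);g0=cv2.cvtColor(d["top"]["image"],cv2.COLOR_BGR2GRAY).astype(int)
for col in (293,306,321,336,349): print(col,g0[217:228,col-3:col+4].mean(1).round().astype(int).tolist(),g[217:228,col-3:col+4].mean(1).round().astype(int).tolist(),g[184:196,col-3:col+4].mean(1).round().astype(int).tolist())
print(g[195:218,284:358].mean(0).round().astype(int).tolist());print(g0[195:218,284:358].mean(0).round().astype(int).tolist())
```

```text
t 21.15 p [ 435.  -326.2  189.8] yaw 1.93 w 0.2 F [ 0.5 -0.4 -0.3]
293 [138, 139, 137, 138, 137, 131, 110, 101, 98, 108, 109] [139, 140, 140, 140, 140, 132, 111, 101, 100, 108, 110] [100, 106, 110, 104, 94, 101, 128, 138, 140, 140, 140, 140]
306 [138, 138, 138, 138, 135, 123, 106, 97, 88, 93, 102] [140, 139, 140, 140, 137, 125, 107, 97, 90, 95, 103] [102, 109, 110, 100, 93, 107, 131, 138, 141, 140, 140, 140]
321 [95, 67, 69, 99, 108, 114, 118, 111, 117, 98, 102] [140, 141, 140, 140, 135, 119, 107, 95, 85, 83, 102] [91, 100, 97, 89, 92, 119, 135, 140, 140, 140, 141, 140]
336 [138, 138, 138, 138, 133, 114, 102, 97, 104, 93, 96] [141, 140, 141, 139, 134, 115, 104, 96, 106, 95, 97] [139, 139, 139, 139, 139, 139, 139, 140, 139, 139, 139, 140]
349 [138, 137, 139, 138, 129, 99, 82, 72, 75, 76, 81] [140, 140, 140, 140, 130, 101, 84, 74, 75, 78, 81] [140, 140, 140, 140, 140, 140, 140, 141, 140, 140, 139, 140]
[90, 101, 92, 99, 129, 139, 140, 140, 139, 140, 140, 140, 140, 140, 140, 137, 124, 116, 133, 140, 139, 139, 139, 140, 140, 140, 140, 140, 138, 131, 118, 119, 135, 139, 138, 140, 140, 140, 139, 140, 140, 140, 138, 130, 124, 133, 138, 139, 140, 140, 139, 139, 140, 140, 140, 139, 134, 122, 122, 135, 139, 139, 139, 139, 139, 140, 140, 140, 140, 139, 135, 128, 121, 119]
[88, 99, 91, 97, 127, 138, 138, 138, 138, 138, 138, 138, 138, 138, 137, 134, 123, 114, 131, 137, 137, 137, 137, 138, 138, 138, 138, 138, 136, 126, 101, 90, 111, 121, 123, 117, 100, 87, 92, 88, 71, 54, 50, 65, 97, 128, 137, 137, 137, 138, 138, 138, 138, 138, 138, 137, 132, 120, 121, 133, 137, 137, 138, 137, 137, 138, 137, 138, 138, 137, 134, 126, 119, 118]
```

View pics/m12.png

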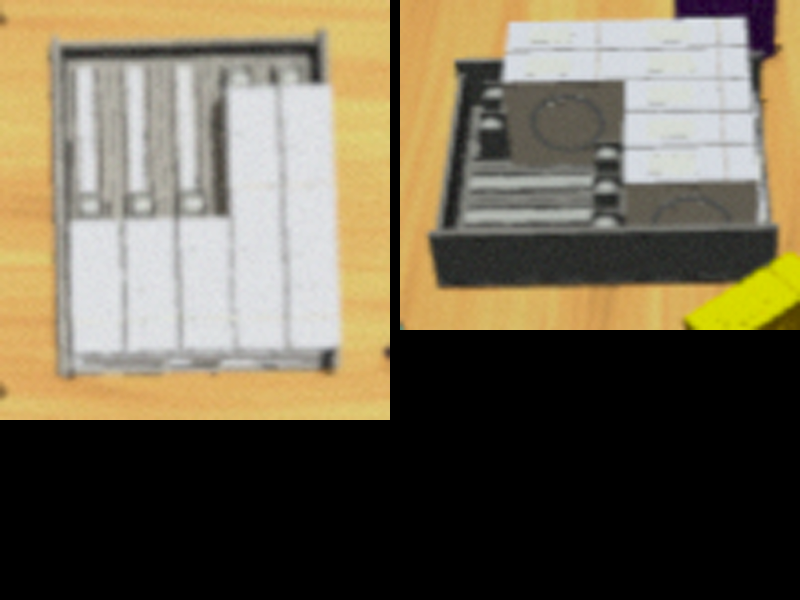

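Both views show the carton level with its row and against the lip (front edge at about row 222, like the others). The neighbours' edges are unchanged, and the pusher is in line with the two on its left. I hand the job in.

```bash
python3 -c "
from station import env
print(env.close_job())"
```

```text
the job is handed in; nothing more can be done
None
```

The carton is filed in the empty middle lane, level with the row and against the lip with its pusher behind it; the neighbours show no movement in the images, and I handed the job in at about 21 s, with no verdict returned.

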